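# Proof-pull a cell scraper on the spring gauge

## Task

Proof-test the wide-bladed scraper: take it from the rack and slide its blade edgewise, right down to the floor of the slot, into the slotted jaw of the spring pull gauge. Then, holding only the scraper, draw the jaw out until its pointer lines up with the index clip on the scale, hold it there for about two seconds, and ease it back to zero without letting it snap. Leave the scraper standing in the jaw, and do not shift the index clip or disturb the other scraper, the flask or the bottle.

Things in the scene. Friction and masses are not known exactly. Their poses are not given: they have to be found in the camera images.
- scraper: The wide-bladed scraper, 0.1 kg, standing blade down in one of the rack's two slots. Origin: centre of the blade's lower edge; z up along the tool, x through its thickness, y along the blade's width (the tool is the same after a half turn about z). Steel blade 4 mm thick (x), 40 mm wide (y), from z = 0 to 58 mm; flat grey rectangular handle 16 mm thick (x), 28 mm wide (y), from z = 55 to 115 mm.
- narrow_scraper: Bystander in the rack's other slot: blade 18 mm wide and 4 mm thick, round grey handle of diameter 18 mm from z = 55 to 115 mm. Axes as the wide one.
- rack: Fixed white plastic rack block, 60 (x) x 190 (y) x 40 mm high. Origin: centre of its underside. Two slots open at the top, at y = -45 and +45 mm, each 6 mm wide (x) and 46 mm (y) with its floor 15 mm and its mouth 40 mm above the bench.
- gauge: Fixed spring pull gauge on the bench. Origin: centre line of its carriage on the bench under the jaw's zero position; x is the pull direction. Aluminium base 300 mm long (x from -150 to 150 mm), y from -45 to 70 mm, 16 mm high; round white spring housing at x = -147 to -38 mm, up to 70 mm high; 28 mm high end stop at x = 143 mm. White scale with 5 mm ticks (longer each 25 mm) along the +y side.
- carriage (a joint): Travel in m of the gauge's steel carriage along the gauge's +x; 0 = home (zero), most 0.07. A spring pulls it home with about 1.6 N at zero, rising by 0.8 N per 10 mm. The carriage is a block 60 (x) x 66 (y) mm, top 68 mm above the bench, that carries the slotted jaw and the pointer.
- jaw (a point): Centre of the floor of the jaw's slot, 40 mm above the bench; it moves with the carriage, axes as the gauge's. Slot open at the top (mouth 68 mm above the bench, 28 mm deep), 7.5 mm wide along x and 46 mm long along y.
- pointer (a point): Tip of the thin steel pointer that sticks out from the +y side of the carriage over the scale, 21 mm above the bench; moves with the carriage, on the jaw's centre line in x.
- index (a joint): Place in m of the index clip along the scale: the carriage travel at which the pointer lines up with it. Held by stiff friction.
- index_mark (a point): Tip of the index clip's thin fin, 21 mm above the bench, on the scale's outer (+y) edge; axes as the gauge's. The clip is a black block 12 x 12 x 20 mm at the base's +y edge. Pointer and fin are in line when they have the same x in the gauge's frame.
- flask: Bystander: clear culture flask lying flat, 52 x 93 x 26 mm over all, with an orange screw cap at +y. Origin: on its underside.
- bottle: Bystander: amber glass jar, 68 mm in diameter, 130 mm high. Origin: centre of its underside.

How it is judged:
On the way, in this order (a step that is already met when the one before it is completed fails the run):
1. the wide scraper's blade is slid down into the gauge's jaw, to within 4 mm of the slot's floor (z of scraper in the frame of jaw below 0.004 m and x of scraper in the frame of jaw between -0.005 and 0.005 m and y of scraper in the frame of jaw between -0.006 and 0.006 m and angle between scraper's own z axis and vertical below 0.25 rad), for 0.2 s.
2. with the scraper in the jaw (its edge within 10 mm of the floor) and the fingers off the gauge itself, the pointer is held within 4 mm of the index for 1.2 s (x of pointer in the frame of index_mark between -0.004 and 0.004 m and z of scraper in the frame of jaw below 0.01 m and x of scraper in the frame of jaw between -0.005 and 0.005 m and y of scraper in the frame of jaw between -0.006 and 0.006 m and angle between scraper's own z axis and vertical below 0.25 rad and contact force between the fingers and gauge below 1 N), for 1.2 s.
At the end, for the whole second after the job is handed in: The carriage is back at zero (within 4 mm) and the wide scraper stands in the jaw, its edge within 5 mm of the slot's floor, within 5 mm (x) and 6 mm (y) of the slot's centre and 0.25 rad of upright, at rest (value of joint carriage below 0.004 m and z of scraper in the frame of jaw below 0.005 m and x of scraper in the frame of jaw between -0.005 and 0.005 m and y of scraper in the frame of jaw between -0.006 and 0.006 m and angle between scraper's own z axis and vertical below 0.25 rad and linear speed of scraper below 0.03 m/s); the robot touches nothing.
It fails at once if the carriage snaps back (faster than 0.3 m/s) (velocity of joint carriage below -0.3 m/s).
It fails at once if the index clip is shifted by more than 4 mm (distance of index_mark from where it was at the start of the episode above 0.004 m).
It fails at once if the narrow scraper, the flask or the bottle is moved by more than 25 mm (distance of any of narrow_scraper, flask, bottle from where it was at the start of the episode above 0.025 m).
It also fails if it takes over 54 s, if anything falls off the work surface, if the arm or the gripper's body presses on something with over 40 N, if the wrist force passes 120 N, or if a joint passes its speed limit or range.

## Robot

A 7-joint arm with a two-finger parallel gripper is mounted at the origin on the work surface. World frame = base frame: x ahead of the robot, y to its left, z up, the work surface at z = 0. Lengths are in m, angles in rad, forces in N, time in s.
With the tool pointing down it reaches from about 0.425 to 0.925 m from the base axis. Payload 6.8 kg.
Tool frame: the origin (TCP) lies on the centre line of the jaws, within the pads' length; the fingertips stand 17 mm ahead of it and the grasp point (between the pads) lies 2 mm behind it; z points along the fingers, x is the direction in which the jaws open and shut, and the axes are right-handed (so a half turn about z gives the same grasp; the last joint's range is limited). The gripper opens to 85 mm and grips with 20 to 120 N. Pads are 22 mm wide; open, the fingers measure 114 mm over their backs; the gripper's body (76 mm by 85 mm) begins 54 mm behind the grasp point. The pads swing forward as they close: fully open they stand 13 mm farther back than shut.
Start: joints at [1.176, 0.477, 0.022, 1.555, -0.011, 1.109, -0.083], TCP at [0.191, -0.647, 0.248] pointing down, gripper open.
Joint ranges: [-2.96, 2.96], [-0.34, 2.1], [-1.41, 1.46], [0.24, 2.44], [-1.37, 4.51], [0.17, 1.92], [-2.96, 2.96]. Speed limits (rad/s): [2.39, 2.39, 3.14, 3.14, 3.14, 3.14, 3.14].

## Interface

Orientations are given as a rotation vector (axis times angle).
In Python, from bench import r gives the robot as it stands.
- The arm moves only by the tool arm_command, never from a script. Its argument "increments" is a list of rows, each a list of 3 entries, a list of its own where there are three numbers: the shift along the world's x, y, z in m, then the turn, a rotation vector about the world's x, y, z in rad, then the opening in per cent of the stroke, from 0 (shut) to 100 (fully open). A call has 1 to 10 rows; each row is the pose to reach, as a shift and turn from the pose commanded when the call began; what a row does not reach only later rows make up. A row lasts 1/10 s, in which the tool goes at most 50 mm and 8.59 degrees, less where a joint would pass 70% of its speed; a pose out of reach is approached as far as the arm can. A call with a gripper value outside its range is refused whole. The fingers move at their own pace and stop on an object; "newtons" is the grip in N (left out, the last holds). Time passes only in rows, so rows that repeat a pose let the fingers close. It gives the time, the measured TCP pose, the force and the opening at its end, in the units of the state.
- r.get_obs(): the state, without advancing time (a new reading comes with each control period).
- r.grab_frame(name): name is "scene" or "top" or "wrist"; returns the picture (400x640x3 uint8, blue, green, red); there is no depth.
- r.camera_model(name): a dict with "camera_matrix" (3x3 intrinsics, pixels), "camera_from_world" (4x4, takes a point from world to camera coordinates). Camera axes: x right, y down, z forward; pixel columns grow to the right and rows downward; lengths in m; the calibration is good to about 2 mm. A picture is of the moment at which its call begins: read the wrist's pose just before it. camera_model takes no time and is no camera call; for the wrist camera it gives the pose at the moment of the call.
- r.hand_in(): hands the job in, once; it reports no verdict.
The state is a dict: "clock": time; "joints": joint angles; "qvel": joint speeds; "tau": joint torques, N m; "tcp_pos": TCP position; "orientation": TCP orientation; "contact_force": force on the tool from outside, world axes, zero at the start; "moment": the same for the moment, N m; "grip_width": finger opening in m.
Only numpy, scipy, OpenCV 4.12 (cv2) and the standard library are available. Lean on these libraries where they do the work, as an engineer would, in place of code of your own. Each camera call takes 0.05 s, during which the arm holds its last target. There are 200 camera calls.

## Working session

There is one attempt and no reset: what is moved stays moved. The work goes in short steps, Python scripts to look and compute and a tool call to move; the robot and the scene stay as the last step left them, time stands still between calls to the robot, and variables do not carry over. Pictures are saved under pics/ and viewed, about 8 in all and at most 12, crops included, and the job is handed in when it is done.

Besides the shell and the picture viewer there is one more tool, called by a JSON object that holds its "method" and its "body". arm_command: Moves the arm, as the interface text tells. Its arguments: {"type":"object","properties":{"increments":{"type":"array","items":{"type":"array"}},"newtons":{"type":"number"}},"required":["increments"]}

```bash
mkdir -p pics; ls; python3 - <<'E'
from bench import r
import cv2
print(r.get_obs())
for n in ("scene","top"):
    cv2.imwrite(f"pics/{n}0.png",r.grab_frame(n)); m=r.camera_model(n); print(n,m["camera_matrix"],m["camera_from_world"])
E
```

```text
pics
{'clock': 0.0, 'joints': array([ 1.17591702,  0.47775191,  0.02235769,  1.55646838, -0.01148716,
        1.10928511, -0.08310126]), 'qvel': array([-0.00044243, -0.00017781, -0.00032329, -0.00036227,  0.00085413,
       -0.00030129, -0.00011876]), 'tau': array([-5.76555158e-04, -5.96444607e+01,  1.60792831e+00, -2.81196070e+01,
        1.24897849e-02,  9.23870655e-03, -2.49629880e-05]), 'tcp_pos': array([ 0.19074779, -0.64690034,  0.2473512 ]), 'orientation': array([-2.51533761e+00,  1.88062403e+00,  2.37796256e-03]), 'contact_force': array([ 0.32035386, -0.51069522,  0.43531305]), 'moment': array([-0.00273039,  0.00321108,  0.0058049 ]), 'grip_width': 0.08525238980960408}
scene [[387.67389276   0.         317.61694368]
 [  0.         387.67389276 191.03833854]
 [  0.           0.           1.        ]] [[-0.67714673  0.73584191  0.00299913  0.47221649]
 [ 0.43476052  0.40336306 -0.80515932 -0.18377866]
 [-0.59367971 -0.5439071  -0.59305099  1.32337151]
 [ 0.          0.          0.          1.        ]]
top [[491.45047382   0.         321.49722405]
 [  0.         491.45047382 190.99958808]
 [  0.           0.           1.        ]] [[-0.00757394 -0.99985373  0.01533482 -0.07968454]
 [-0.98190336  0.00453422 -0.18932839  0.61820402]
 [ 0.18923116 -0.01649127 -0.98179407  1.06529748]
 [ 0.          0.          0.          1.        ]]
```

View pics/top0.png

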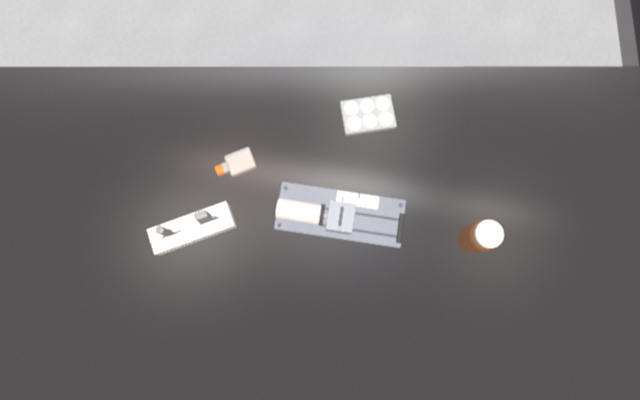

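View pics/scene0.png

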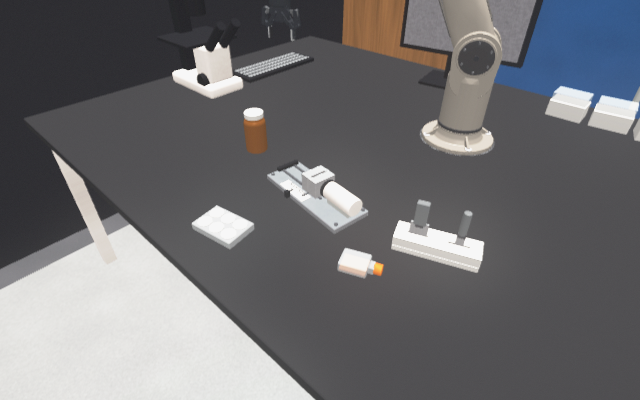

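The top view shows the rack at (190,228), with the wide scraper at (205,216) and the narrow one at (163,231). The gauge is at (340,215) and pulls to the right (about −y). Next I'll enlarge crops to read off corners.

```bash
python3 - <<'E'
import cv2,numpy as np
a=cv2.imread("pics/top0.png")
f=lambda x0,y0,w,h,s:cv2.resize(a[y0:y0+h,x0:x0+w],None,fx=s,fy=s,interpolation=cv2.INTER_CUBIC)
g=f(270,178,145,72,5.5)[:, :797]; k=f(143,195,100,62,5.5)
o=np.zeros((g.shape[0],800,3),np.uint8)
def grid(im,x0,y0,s):
    for x in range(-(-x0//10)*10,x0+200,10):
        c=int((x-x0+.5)*s)
        if c<im.shape[1]: im[:6,c]=(0,255,255); cv2.putText(im,str(x),(c-10,16),0,.35,(0,255,0))
    for y in range(-(-y0//10)*10,y0+100,10):
        q=int((y-y0+.5)*s)
        if q<im.shape[0]: im[q,:6]=(0,255,255); cv2.putText(im,str(y),(8,q+4),0,.35,(0,255,0))
    return im
cv2.imwrite("pics/g.png",grid(g.copy(),270,178,5.5)); 
cv2.imwrite("pics/k.png",grid(k.copy(),143,195,5.5))
G=cv2.imread("pics/g.png");K=cv2.imread("pics/k.png");o=np.zeros((min(600,G.shape[0]+K.shape[0]),800,3),np.uint8)
o[:G.shape[0],:G.shape[1]]=G;n=o.shape[0]-G.shape[0];o[G.shape[0]:,:K.shape[1]]=K[:n]
cv2.imwrite("pics/c1.png",o);print(G.shape,K.shape)
E
```

```text
(396, 797, 3) (341, 550, 3)
```

View pics/c1.png

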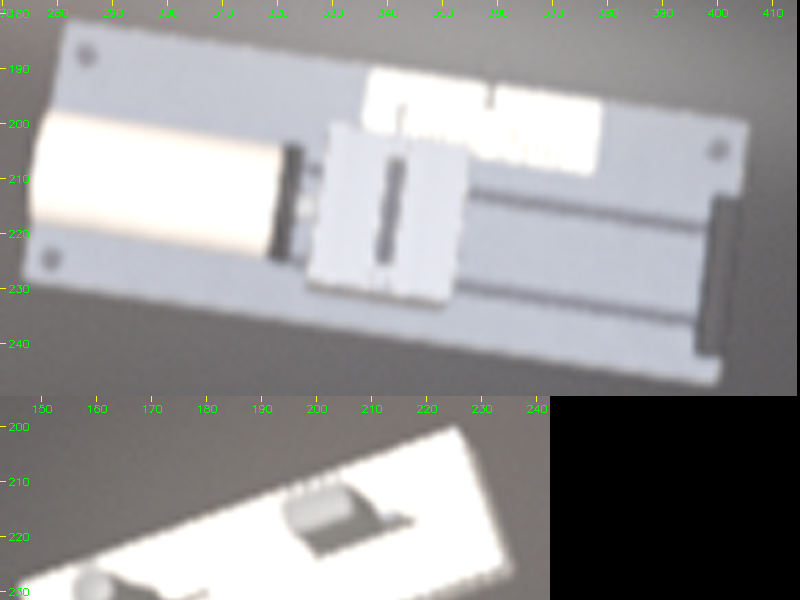

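The crop shows these pixel positions:
- **Gauge base corners:** about (281.3,181.5), (405.5,199.9), (399.9,247.3) and (273.5,228).
- **Slot:** ends at about (341.7,206.2) and (339.3,225.5).
- **Pointer tip:** (342,196.6).
- **Index fin:** (359,195).
- **Rack top corners:** (225.2,200.1), (235.6,226.1) and (146.1,228.9).

```bash
cat > h.py <<'E'
from bench import r
import numpy as np
from scipy.optimize import least_squares
def cam(n):
    m=r.camera_model(n); return np.array(m["camera_matrix"]),np.array(m["camera_from_world"])
def proj(c,P):
    K,T=c; q=np.atleast_2d(P)@T[:3,:3].T+T[:3,3]; q=q@K.T; return q[:,:2]/q[:,2:]
def back(c,px,z):
    K,T=c; d=T[:3,:3].T@np.linalg.inv(K)@np.array([*px,1.]); o=-T[:3,:3].T@T[:3,3]; return o+d*(z-o[2])/d[2]
def W(p,L):  # local->world, p=(x,y,yaw)
    c,s=np.cos(p[2]),np.sin(p[2]); L=np.atleast_2d(L).astype(float)
    return np.c_[p[0]+c*L[:,0]-s*L[:,1],p[1]+s*L[:,0]+c*L[:,1],L[:,2]]
def fit(c,L,px,p0):
    s=least_squares(lambda p:(proj(c,W(p,L))-px).ravel(),p0,x_scale=[.01,.01,.05]); return s.x,s.fun.reshape(-1,2)
E
python3 - <<'E'
from h import *
np.set_printoptions(precision=4,suppress=True)
c=cam("top")
L=np.array([[-150,70,16],[150,70,16],[150,-45,16],[-150,-45,16],[0,23,68],[0,-23,68]])/1e3
px=np.array([[281.3,181.5],[405.5,199.9],[399.9,247.3],[273.5,228],[341.7,206.2],[339.3,225.5]])
g,e=fit(c,L,px,[.6,-.1,-1.7]);print("gauge",g,np.degrees(g[2]));print(e)
for px in [(342,196.6),(359,195),(342,202)]:
    w=back(c,px,.021); d=w[:2]-g[:2]; print("loc",d@[np.cos(g[2]),np.sin(g[2])],d@[-np.sin(g[2]),np.cos(g[2])])
L=np.array([[30,-95,40],[-30,-95,40],[30,95,40]])/1e3
k,e=fit(c,L,np.array([[225.2,200.1],[235.6,226.1],[146.1,228.9]]),[.55,.2,.3]);print("rack",k,np.degrees(k[2]));print(e)
for y in(-.045,.045): print(W(k,[0,y,.04]))
s=cam("scene")
print("scene check: gauge corners",proj(s,W(g,np.array([[-150,70,16],[150,70,16],[-150,-45,16]])/1e3)),"rack slot tops",proj(s,W(k,np.array([[0,-45,130],[0,45,130]])/1e3)), 'wide top px',proj(c,W(k,np.array([[0,-45,130],[0,45,130]])/1e3)))
K,T=cam("wrist");o=r.get_obs();from scipy.spatial.transform import Rotation as R
Rt=R.from_rotvec(o["orientation"]).as_matrix();print("wristcam in tool",Rt.T@(-T[:3,:3].T@T[:3,3]-o["tcp_pos"]),T[:3,:3]@Rt,K);print(Rt)
E
```

```text
gauge [ 0.5587 -0.1255 -1.7266] -98.92675810927034
[[-0.1025 -0.5996]
 [ 0.3193 -0.3771]
 [ 0.2447  0.22  ]
 [-0.3176  0.3813]
 [ 0.1686 -0.2162]
 [-0.2997  0.5164]]
loc -0.0012926459976915546 0.05320815139234049
loc 0.03800329884970964 0.06308248167576191
loc 0.0005191548106405998 0.04038119523701524
rack [0.5388 0.2165 0.3453] 19.783691170610734
[[ 0.8358  0.8198]
 [-1.3983 -0.9504]
 [ 0.5654  0.1666]]
[[0.554  0.1742 0.04  ]]
[[0.5235 0.2589 0.04  ]]
scene check: gauge corners [[334.4731 229.4171]
 [266.4346 174.0562]
 [369.1536 210.4386]] rack slot tops [[423.9555 201.7191]
 [468.1635 212.299 ]] wide top px [[200.4575 214.8328]
 [159.4224 229.4184]]
wristcam in tool [ 0.0003 -0.0794 -0.126 ] [[ 1.     -0.0003  0.0001]
 [ 0.0003  0.9508 -0.31  ]
 [ 0.      0.31    0.9508]] [[286.5829   0.     318.4077]
 [  0.     286.5829 203.2078]
 [  0.       0.       1.    ]]
[[ 0.2829 -0.9591 -0.0006]
 [-0.9591 -0.2829  0.0016]
 [-0.0017  0.0001 -1.    ]]
```

{"method": "arm_command", "body": {"increments": [[[0.27,0.42,0.0],[0,0,1.4],100],[[0.27,0.42,0.0],[0,0,1.4],100],[[0.27,0.42,0.0],[0,0,1.4],100],[[0.27,0.42,0.0],[0,0,1.4],100],[[0.27,0.42,0.0],[0,0,1.4],100],[[0.27,0.42,0.0],[0,0,1.4],100],[[0.27,0.42,0.0],[0,0,1.4],100],[[0.27,0.42,0.0],[0,0,1.4],100],[[0.27,0.42,0.0],[0,0,1.4],100],[[0.27,0.42,0.0],[0,0,1.4],100]]}}

```text
clock: 1.1
tcp_pos: [0.4614, -0.2256, 0.2482]
orientation: [3.136, 0.189, -0.0]
contact_force: [0.2, -0.8, 0.7]
grip_width: 0.0854
```

{"method": "arm_command", "body": {"increments": [[[0.0926,0.4,0.01],[0,0,0.225],100],[[0.0926,0.4,0.01],[0,0,0.225],100],[[0.0926,0.4,0.01],[0,0,0.225],100],[[0.0926,0.4,0.01],[0,0,0.225],100],[[0.0926,0.4,0.01],[0,0,0.225],100],[[0.0926,0.4,0.01],[0,0,0.225],100],[[0.0926,0.4,0.01],[0,0,0.225],100],[[0.0926,0.4,0.01],[0,0,0.225],100],[[0.0926,0.4,0.01],[0,0,0.225],100],[[0.0926,0.4,0.01],[0,0,0.225],100]]}}

```text
clock: 2.1
tcp_pos: [0.553, 0.1751, 0.2579]
orientation: [-3.094, -0.54, 0.001]
contact_force: [0.2, -0.5, 0.6]
grip_width: 0.0856
```

```bash
python3 - <<'E'
from h import *
import cv2,pickle
o=r.get_obs();print(o["tcp_pos"],o["orientation"],abs(o["qvel"]).max());c=cam("wrist");pickle.dump(c,open("w1.pkl","wb"))
im=r.grab_frame("wrist");cv2.imwrite("pics/w1.png",im)
cv2.imwrite("pics/w1v.png",cv2.resize(im[100:400,120:520],None,fx=2,fy=2,interpolation=cv2.INTER_CUBIC))
k=[.5388,.2165,.3453]
print(proj(c,W(k,np.array([[30,-95,40],[-30,-95,40],[0,-45,130],[0,-45,40],[0,45,130]])/1e3)))
E
```

```text
[0.55302051 0.17513092 0.25794006] [-3.09359265e+00 -5.39654184e-01  1.04464177e-03] 0.05441790132517535
[[342.35192241 216.94070017]
 [295.5752778  216.93811133]
 [319.28013163 201.0108817 ]
 [319.00552039 178.85030209]
 [319.4235148   97.99576596]]
```

View pics/w1v.png

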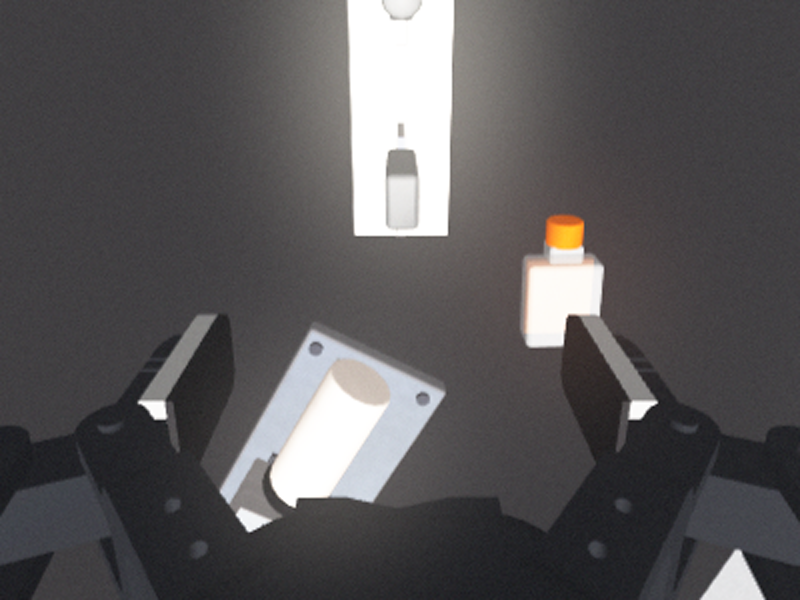

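The handle's top face is centred at about (320.8,200.4) px, the rack's near corners are at (297.3,217.7) and (343.8,217.7), and the yaw looks square.

```bash
python3 - <<'E'
from h import *
import pickle
c=pickle.load(open("w1.pkl","rb"))
f=lambda x,y:(120+x/2-.25,100+y/2-.25)
p=back(c,f(402,200.5),.13);print("handle top",p)
a=[back(c,f(x,y),.13) for x,y in((387,200),(417,200),(402,173),(402,228.5))]
print("size",np.linalg.norm(a[1]-a[0]),np.linalg.norm(a[3]-a[2]))
q=[back(c,f(x,y),.04) for x,y in((355,236),(448,236))];print("rack end",q,np.linalg.norm(q[1]-q[0]))
u=q[1]-q[0];yaw=np.arctan2(u[1],u[0]);k=(q[0]+q[1])/2+.05*np.array([-np.sin(yaw),np.cos(yaw),0]);print(np.degrees(yaw),"slot from rack end",k)
o=r.get_obs()["tcp_pos"];print("tcp",o,"d",p-o)
E
```

```text
handle top [0.55498168 0.17554513 0.13      ]
size 0.013930882588455018 0.027029191230310515
rack end [array([0.54510068, 0.11662385, 0.04      ]), array([0.60127722, 0.13683476, 0.04      ])] 0.05970162833077067
19.78746245859033 slot from rack end [0.55626235 0.17377705 0.04      ]
tcp [0.55320807 0.17246314 0.25772801] d [ 0.00177361  0.003082   -0.12772801]
```

{"method": "arm_command", "body": {"increments": [[[0.002,0.0025,-0.04],[0,0,0],100],[[0.002,0.0025,-0.08],[0,0,0],100],[[0.002,0.0025,-0.12],[0,0,0],100],[[0.002,0.0025,-0.15],[0,0,0],100],[[0.002,0.0025,-0.163],[0,0,0],100],[[0.002,0.0025,-0.163],[0,0,0],60],[[0.002,0.0025,-0.163],[0,0,0],40],[[0.002,0.0025,-0.163],[0,0,0],30]], "newtons": 30}}

```text
clock: 2.95
tcp_pos: [0.5568, 0.1751, 0.0972]
orientation: [-3.096, -0.532, -0.005]
contact_force: [-0.0, -0.1, 0.1]
grip_width: 0.0437
```

```bash
python3 - <<'E'
from h import *
import cv2,pickle
o=r.get_obs();print(o["tcp_pos"],o["orientation"],o["grip_width"]);c=cam("wrist");pickle.dump(c,open("w2.pkl","wb"))
im=r.grab_frame("wrist");cv2.imwrite("pics/w2.png",im)
cv2.imwrite("pics/w2v.png",cv2.resize(im[100:400,120:520],None,fx=2,fy=2,interpolation=cv2.INTER_CUBIC))
E
```

```text
[0.55683657 0.17513658 0.09720768] [-3.09594361 -0.53191364 -0.00498351] 0.04372387486840188
```

View pics/w2v.png

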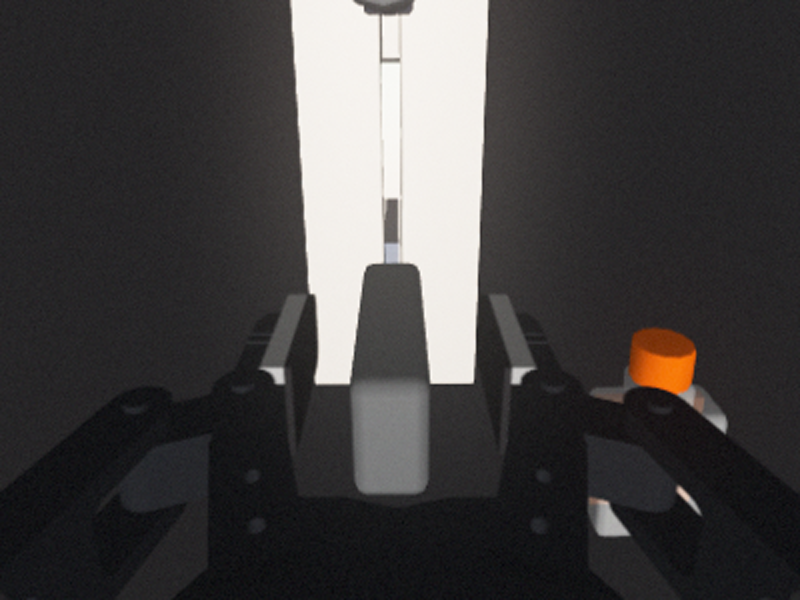

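The pads are around (316..490) in the view and the handle top is centred at (390,436), so the handle sits about 1.4 mm towards tool −x. I'll work out the offset.

```bash
python3 - <<'E'
from h import *
import pickle
from scipy.spatial.transform import Rotation as R
c=pickle.load(open("w2.pkl","rb"));f=lambda x,y:(120+x/2-.25,100+y/2-.25)
t=np.array([.55683657,.17513658,.09720768]);Rt=R.from_rotvec([-3.09594361,-.53191364,-.00498351]).as_matrix()
for px in((390,437),(351,437),(429,437),(390,380),(390,494)):
    p=back(c,f(*px),.13);print(px,p,"tool",Rt.T@(p-t))
q=[back(c,f(x,384),.04) for x in(310,476)];u=q[1]-q[0];yaw=np.arctan2(u[1],u[0]);print(q,np.linalg.norm(u),np.degrees(yaw))
print(r.get_obs()["tcp_pos"],r.get_obs()["orientation"],np.degrees(np.arctan2(Rt[1,0],Rt[0,0])))
E
```

```text
(390, 437) [0.55460038 0.175786   0.13      ] tool [-0.00178707 -0.00135009 -0.03279851]
(351, 437) [0.54735268 0.17324817 0.13      ] tool [-0.00946616 -0.00137683 -0.0328229 ]
(429, 437) [0.56185338 0.17832568 0.13      ] tool [ 0.00589763 -0.00132332 -0.0327741 ]
(390, 380) [0.55027011 0.18816308 0.13      ] tool [-0.00173796 -0.01446271 -0.03280174]
(390, 494) [0.55926823 0.16244407 0.13      ] tool [-0.00184001  0.01278473 -0.03279503]
[array([0.54273554, 0.117023  , 0.04      ]), array([0.6013477 , 0.13758459, 0.04      ])] 0.06211411954813421 19.331254300596985
[0.55670449 0.17523881 0.09710323] [-3.0959008  -0.53219973 -0.00473853] 19.49762301932444
```

{"method": "arm_command", "body": {"increments": [[[-0.002,0.0006,0],[0,0,0],30],[[-0.002,0.0006,0],[0,0,0],24],[[-0.002,0.0006,0],[0,0,0],10],[[-0.002,0.0006,0],[0,0,0],0],[[-0.002,0.0006,0],[0,0,0],0],[[-0.002,0.0006,0],[0,0,0],0],[[-0.002,0.0006,0],[0,0,0],0]], "newtons": 60}}

```text
clock: 3.7
tcp_pos: [0.5541, 0.1761, 0.096]
orientation: [-3.096, -0.533, -0.002]
contact_force: [-0.4, -0.2, 6.3]
grip_width: 0.0155
```

{"method": "arm_command", "body": {"increments": [[[0,0,0.01],[0,0,0],0],[[0,0,0.025],[0,0,0],0],[[0,0,0.05],[0,0,0],0],[[0,0,0.09],[0,0,0],0],[[0,0,0.11],[0,0,0],0],[[0,0,0.11],[0,0,0],0],[[0,0,0.11],[0,0,0],0]]}}

```text
clock: 4.4
tcp_pos: [0.5532, 0.1753, 0.2058]
orientation: [3.096, 0.533, -0.0]
contact_force: [-0.4, -0.6, -1.2]
grip_width: 0.0153
```

{"method": "arm_command", "body": {"increments": [[[0.065,-0.31,0],[0,0,1.074],0],[[0.065,-0.31,0],[0,0,1.074],0],[[0.065,-0.31,0],[0,0,1.074],0],[[0.065,-0.31,0],[0,0,1.074],0],[[0.065,-0.31,0],[0,0,1.074],0],[[0.065,-0.31,0],[0,0,1.074],0],[[0.065,-0.31,0],[0,0,1.074],0],[[0.065,-0.31,0],[0,0,1.074],0],[[0.065,-0.31,0],[0,0,1.074],0],[[0.065,-0.31,0],[0,0,1.074],0]]}}

```text
clock: 5.4
tcp_pos: [0.6177, -0.1335, 0.2042]
orientation: [-2.386, -2.04, 0.002]
contact_force: [-0.8, 1.4, -0.9]
grip_width: 0.0152
```

{"method": "arm_command", "body": {"increments": [[[0,0,0],[0,0,0],0],[[0,0,0],[0,0,0],0],[[0,0,0],[0,0,0],0]]}}

```text
clock: 5.7
tcp_pos: [0.6185, -0.1337, 0.2054]
orientation: [2.387, 2.043, -0.0]
contact_force: [0.6, 0.1, -1.0]
grip_width: 0.0155
```

```bash
python3 - <<'E'
from h import *
import cv2,pickle
o=r.get_obs();print(o["tcp_pos"],o["orientation"],o["grip_width"],o["contact_force"],abs(o["qvel"]).max());c=cam("wrist");pickle.dump((c,o["tcp_pos"],o["orientation"]),open("w3.pkl","wb"))
im=r.grab_frame("wrist");cv2.imwrite("pics/w3.png",im)
cv2.imwrite("pics/w3v.png",cv2.resize(im[80:380,120:520],None,fx=2,fy=2,interpolation=cv2.INTER_CUBIC))
g=[.5587,-.1255,-1.7266]
L=np.array([[0,23,68],[0,-23,68],[0,53,21],[38,63,21],[-150,-45,16]])/1e3
print((proj(c,W(g,L))-[120,80])*2)
E
```

```text
[ 0.61852305 -0.13374466  0.20539666] [ 2.38674394e+00  2.04260836e+00 -2.91438937e-04] 0.015506853705822308 [ 0.62886447  0.06521862 -1.00502088] 0.0027771194946563807
[[395.07826377 155.89285024]
 [395.08287525  50.17284043]
 [395.28029972 196.23985892]
 [327.36134138 213.6491412 ]
 [689.900195     6.15274258]]
```

View pics/w3v.png

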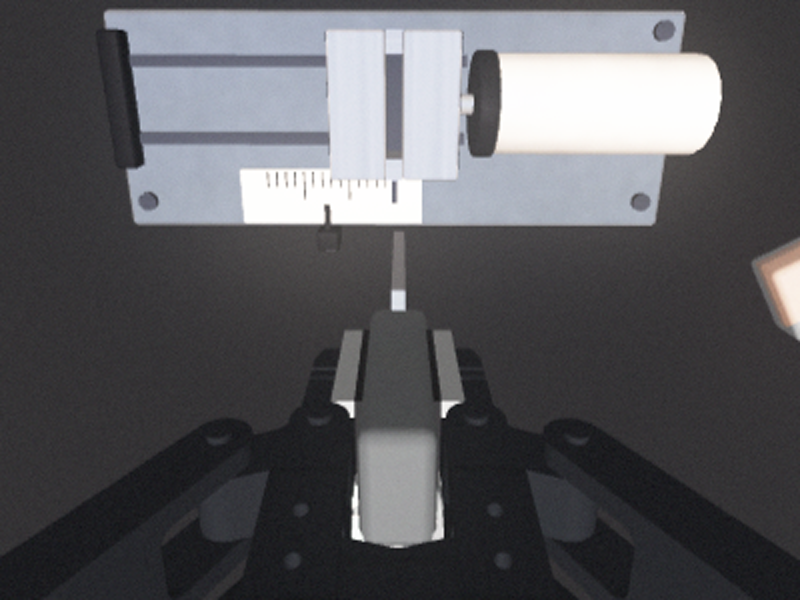

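The view shows:
- The slot's dark opening runs from (394.5,54) to (394.5,158).
- The pointer tip is at about (394,203), and the fin is at x≈327.
- The near corner of the blade's lower edge is at about (399,232).
- The handle top is centred at (398,487).

```bash
python3 - <<'E'
from h import *
import pickle,cv2
from scipy.spatial.transform import Rotation as R
np.set_printoptions(precision=4,suppress=True)
c,t,ov=pickle.load(open("w3.pkl","rb"));f=lambda x,y:(120+x/2-.25,80+y/2-.25)
Rt=R.from_rotvec(ov).as_matrix();T=lambda px,z:Rt.T@(back(c,f(*px),z)-t)
print("blade corner",T((399,232),.1244),"top",T((398,487),.1244+.115))
print("blade at handle junction",T((399,310),.1244+.055))
for n,px,z in(("slot near",(394.5,54),.068),("slot far",(394.5,158),.068),("pointer",(394,203),.021),("fin",(327.5,206),.021),("fin up",(327.5,219),.021),("edge",(130,225),.016),("edge",(655,225),.016),("e2",(104,11),.016),("e2",(686,12),.016)): print(n,T(px,z),back(c,f(*px),z))
im=cv2.imread("pics/w3.png")
cv2.imwrite("pics/w3z.png",np.hstack([cv2.resize(im[90:202,270:338],None,fx=5.8,fy=5.3,interpolation=cv2.INTER_CUBIC),cv2.resize(im[150:262,286:354],None,fx=5.8,fy=5.3,interpolation=cv2.INTER_CUBIC)]))
E
```

```text
blade corner [ 0.0003 -0.018   0.081 ] top [-0.0003 -0.0004 -0.034 ]
blade at handle junction [ 0.0001 -0.0109  0.026 ]
slot near [-0.0015 -0.082   0.1374] [ 0.5373 -0.1226  0.068 ]
slot far [-0.0016 -0.0366  0.1374] [ 0.5821 -0.1297  0.068 ]
pointer [-0.0021 -0.0038  0.1844] [ 0.6144 -0.1353  0.021 ]
fin [-0.0391 -0.0021  0.1844] [ 0.6104 -0.1721  0.021 ]
fin up [-0.0394  0.0054  0.1844] [ 0.6178 -0.1736  0.021 ]
edge [-0.1531  0.0104  0.1894] [ 0.6051 -0.2867  0.016 ]
edge [0.1472 0.0103 0.1894] [0.6514 0.0101 0.016 ]
e2 [-0.1499 -0.1031  0.1894] [ 0.4935 -0.2659  0.016 ]
e2 [ 0.1471 -0.1027  0.1894] [0.5397 0.0275 0.016 ]
```

View pics/w3z.png

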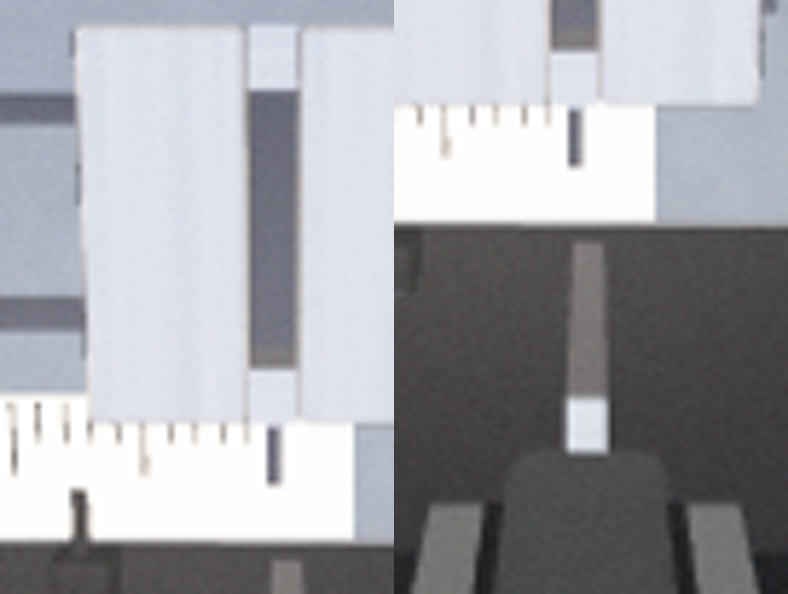

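{"method": "arm_command", "body": {"increments": [[[-0.04,0.005,0],[0,0,0],0],[[-0.06,0.0074,0],[0,0,0],0],[[-0.06,0.0074,-0.02],[0,0,0],0],[[-0.06,0.0074,-0.04],[0,0,0],0],[[-0.06,0.0074,-0.048],[0,0,0],0],[[-0.06,0.0074,-0.048],[0,0,0],0],[[-0.06,0.0074,-0.048],[0,0,0],0]]}}

```text
clock: 6.45
tcp_pos: [0.5591, -0.1267, 0.1579]
orientation: [2.387, 2.042, 0.001]
contact_force: [0.2, 0.7, -0.9]
grip_width: 0.0158
```

```bash
python3 - <<'E'
from h import *
import cv2,pickle
o=r.get_obs();print(o["tcp_pos"],o["orientation"],o["grip_width"],o["contact_force"],abs(o["qvel"]).max());c=cam("wrist");pickle.dump((c,o["tcp_pos"],o["orientation"]),open("w4.pkl","wb"))
im=r.grab_frame("wrist");cv2.imwrite("pics/w4.png",im)
cv2.imwrite("pics/w4z.png",cv2.resize(im[110:250,240:400],None,fx=4,fy=4,interpolation=cv2.INTER_CUBIC))
E
```

```text
[ 0.55911633 -0.12674231  0.15791835] [2.38715650e+00 2.04178262e+00 1.07149924e-03] 0.015784718923523997 [ 0.2035319   0.71304538 -0.85158372] 0.008906246543652704
```

View pics/w4z.png

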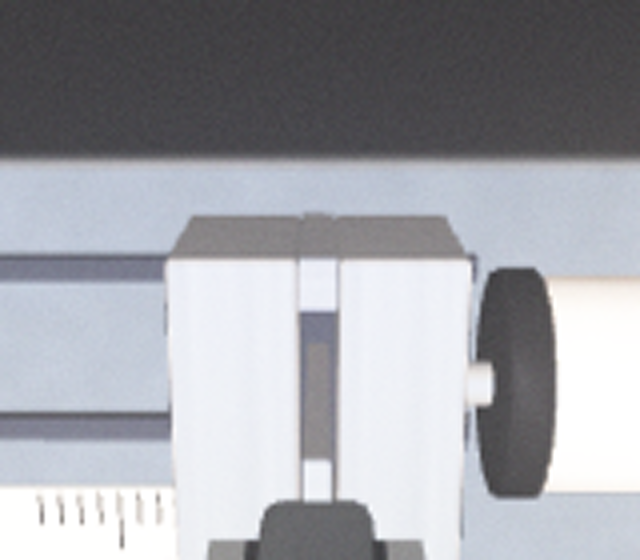

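The slot's near end is at (318.5,311) and the blade's lower corner at (318.5,344) in the crop. The blade is centred across the slot; I'll check its position along the slot.

```bash
python3 - <<'E'
from h import *
import pickle
from scipy.spatial.transform import Rotation as R
np.set_printoptions(precision=4,suppress=True)
c,t,ov=pickle.load(open("w4.pkl","rb"));f=lambda x,y:(240+x/4-.375,110+y/4-.375)
Rt=R.from_rotvec(ov).as_matrix();T=lambda px,z:Rt.T@(back(c,f(*px),z)-t)
print("slot near",T((318.5,311),.068),"carr near edge",T((318.5,258),.068),"blade",T((318.5,344),t[2]-.081),"widths",T((337,311),.068)-T((300,311),.068),T((331,344),.077)-T((306,344),.077),T((467,258),.068)-T((167,258),.068))
E
```

```text
slot near [ 0.0004 -0.0222  0.0899] carr near edge [ 0.0004 -0.0327  0.0899] blade [ 0.0003 -0.0181  0.081 ] widths [ 0.0072 -0.      0.    ] [ 0.0047 -0.      0.    ] [ 0.0576 -0.      0.    ]
```

{"method": "arm_command", "body": {"increments": [[[-0.0012,0.0003,0],[0,0,0],0],[[-0.0012,0.0003,-0.006],[0,0,0],0],[[-0.0012,0.0003,-0.012],[0,0,0],0],[[-0.0012,0.0003,-0.018],[0,0,0],0],[[-0.0012,0.0003,-0.024],[0,0,0],0],[[-0.0012,0.0003,-0.03],[0,0,0],0],[[-0.0012,0.0003,-0.034],[0,0,0],0],[[-0.0012,0.0003,-0.034],[0,0,0],0],[[-0.0012,0.0003,-0.034],[0,0,0],0]]}}

```text
clock: 7.4
tcp_pos: [0.5574, -0.1265, 0.1233]
orientation: [-2.387, -2.042, -0.0]
contact_force: [0.3, -0.4, 0.1]
grip_width: 0.0149
```

Entered freely. Now the last few millimetres to the floor.

{"method": "arm_command", "body": {"increments": [[[0,0,-0.001],[0,0,0],0],[[0,0,-0.002],[0,0,0],0],[[0,0,-0.003],[0,0,0],0],[[0,0,-0.003],[0,0,0],0],[[0,0,-0.003],[0,0,0],0]]}}

```text
clock: 7.9
tcp_pos: [0.5576, -0.1267, 0.121]
orientation: [2.387, 2.041, 0.0]
contact_force: [-1.7, -0.7, 5.6]
grip_width: 0.0149
```

{"method": "arm_command", "body": {"increments": [[[-0.0006,-0.004,0.0005],[0,0,0],0],[[-0.0012,-0.008,0.0005],[0,0,0],0],[[-0.0019,-0.012,0.0005],[0,0,0],0],[[-0.0025,-0.016,0.0005],[0,0,0],0],[[-0.0031,-0.02,0.0005],[0,0,0],0],[[-0.0038,-0.024,0.0005],[0,0,0],0],[[-0.0044,-0.028,0.0005],[0,0,0],0],[[-0.005,-0.032,0.0005],[0,0,0],0],[[-0.0055,-0.035,0.0005],[0,0,0],0],[[-0.0057,-0.0365,0.0005],[0,0,0],0]]}}

```text
clock: 8.9
tcp_pos: [0.5519, -0.1633, 0.121]
orientation: [2.388, 2.041, 0.001]
contact_force: [-0.1, 3.5, 3.9]
grip_width: 0.0155
```

```bash
python3 - <<'E'
from h import *
import cv2,pickle
o=r.get_obs();print(o["clock"],o["tcp_pos"],o["orientation"],o["grip_width"],o["contact_force"],abs(o["qvel"]).max());c=cam("wrist");pickle.dump((c,o["tcp_pos"],o["orientation"]),open("w5.pkl","wb"))
im=r.grab_frame("wrist");cv2.imwrite("pics/w5.png",im);t=r.grab_frame("top");cv2.imwrite("pics/t5.png",t)
a=cv2.resize(im[130:330,200:440],None,fx=3.3,fy=3,interpolation=cv2.INTER_CUBIC)[:400]
b=cv2.resize(t[180:225,325:425],None,fx=7.92,fy=4.4,interpolation=cv2.INTER_CUBIC)
cv2.imwrite("pics/v5.png",np.vstack([a,b[:198]]));print(a.shape,b.shape)
E
```

```text
8.9 [ 0.55185503 -0.16325976  0.12103603] [2.38775892e+00 2.04147108e+00 9.39011749e-04] 0.015528201665674953 [-0.11123655  3.47280077  3.90111297] 0.02592797899563569
(400, 792, 3) (198, 792, 3)
```

View pics/v5.png

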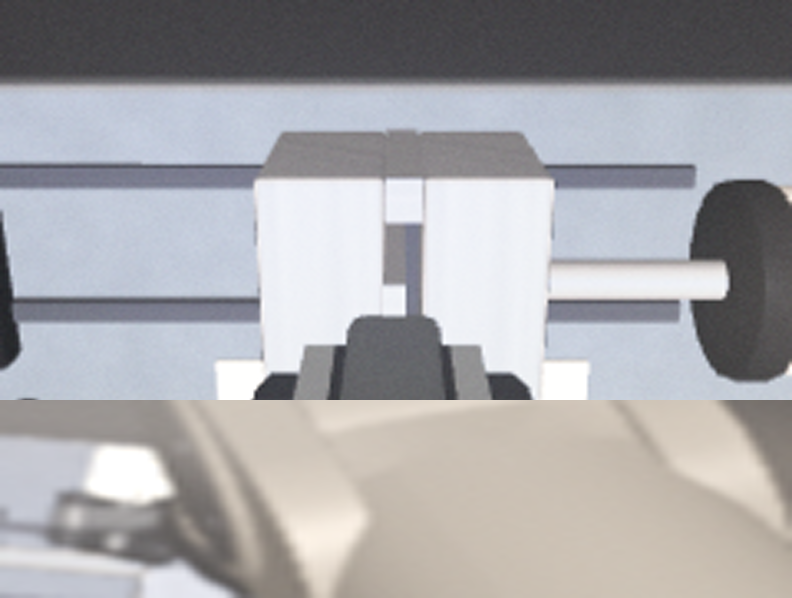

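The carriage came with the scraper and the blade sits against the slot's left wall. The slot is at x 385..424 in the view, and the carriage edges are at 254 and 552. I'll compute the travel.

```bash
python3 - <<'E'
from h import *
import pickle,cv2
np.set_printoptions(precision=4,suppress=True)
u=np.array([-.1547,-.988,0])
def pos(n,f,pts,z):
    c,t,ov=pickle.load(open(n,"rb")); return [round(back(c,f(*p),z)@u*1e3,2) for p in pts]
f3=lambda x,y:(270+x/5.8-.41,90+y/5.3-.41)
f4=lambda x,y:(240+x/4-.375,110+y/4-.375); f5=lambda x,y:(200+x/3.3-.35,130+y/3-.33)
print("w3 slot",pos("w3.pkl",f3,[(247,90),(300,90)],.068),"ptr,fin",pos("w3.pkl",f3,[(273.5,484),(79.5,492)],.021))
print("w4 edges,slot",pos("w4.pkl",f4,[(167,258),(467,258),(300,311),(337,311)],.068))
print("w5 edges,slot",pos("w5.pkl",f5,[(254,179),(553,179),(385,222),(424,222)],.068))
print("clock",r.get_obs()["clock"],r.get_obs()["tcp_pos"])
im=r.grab_frame("scene");cv2.imwrite("pics/s6.png",im)
cv2.imwrite("pics/s6z.png",cv2.resize(im[150:220,260:350],None,fx=8,fy=8,interpolation=cv2.INTER_CUBIC))
E
```

```text
w3 slot [np.float64(42.23), np.float64(34.27)] ptr,fin [np.float64(38.58), np.float64(75.83)]
w4 edges,slot [np.float64(67.4), np.float64(9.84), np.float64(41.93), np.float64(34.73)]
w5 edges,slot [np.float64(103.29), np.float64(44.64), np.float64(77.62), np.float64(69.85)]
clock 9.0 [ 0.5518 -0.1633  0.121 ]
```

View pics/s6z.png

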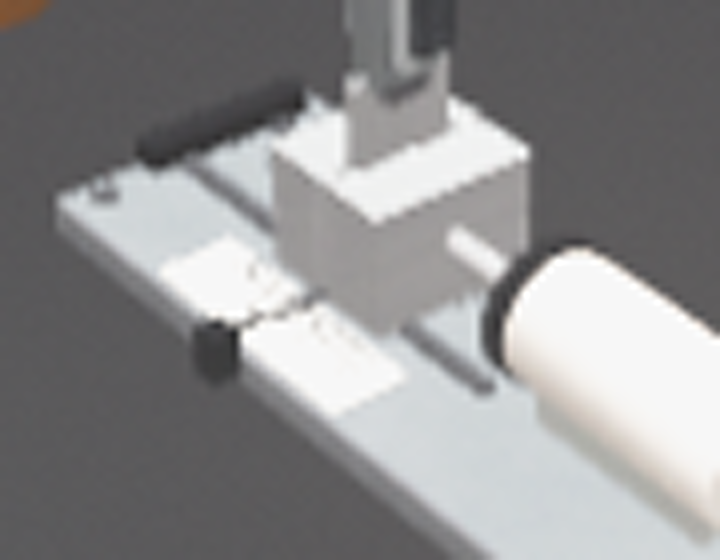

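In the scene view, fin (250,325) and pointer (310,297) form nearly one line. The measured travel is about 35.6 mm against an index of about 37.3 mm, so I'll nudge 1.7 mm further and hold.

{"method": "arm_command", "body": {"increments": [[[-0.0002,-0.001,0],[0,0,0],0],[[-0.0003,-0.0017,0],[0,0,0],0],[[-0.0003,-0.0017,0],[0,0,0],0],[[-0.0003,-0.0017,0],[0,0,0],0],[[-0.0003,-0.0017,0],[0,0,0],0],[[-0.0003,-0.0017,0],[0,0,0],0],[[-0.0003,-0.0017,0],[0,0,0],0],[[-0.0003,-0.0017,0],[0,0,0],0],[[-0.0003,-0.0017,0],[0,0,0],0],[[-0.0003,-0.0017,0],[0,0,0],0]]}}

```text
clock: 10.05
tcp_pos: [0.5516, -0.1647, 0.121]
orientation: [2.387, 2.042, 0.001]
contact_force: [0.3, 4.6, 6.2]
grip_width: 0.0156
```

{"method": "arm_command", "body": {"increments": [[[0,0,0],[0,0,0],0],[[0,0,0],[0,0,0],0],[[0,0,0],[0,0,0],0],[[0,0,0],[0,0,0],0],[[0,0,0],[0,0,0],0],[[0,0,0],[0,0,0],0],[[0,0,0],[0,0,0],0],[[0,0,0],[0,0,0],0],[[0,0,0],[0,0,0],0],[[0,0,0],[0,0,0],0]]}}

```text
clock: 11.05
tcp_pos: [0.5516, -0.1647, 0.121]
orientation: [2.387, 2.042, 0.001]
contact_force: [0.5, 5.3, 4.3]
grip_width: 0.0157
```

```bash
python3 - <<'E'
from h import *
import cv2,pickle
o=r.get_obs();print(o["clock"],o["tcp_pos"],o["contact_force"])
im=r.grab_frame("scene");cv2.imwrite("pics/s7.png",im);w=r.grab_frame("wrist");cv2.imwrite("pics/w7.png",w)
z=lambda a:cv2.resize(a[175:205,270:310],None,fx=14,fy=14,interpolation=cv2.INTER_CUBIC)
a=z(im);b=cv2.resize(w[170:270,240:400],None,fx=4.9,fy=4.9*.6,interpolation=cv2.INTER_CUBIC)
# predicted fin/pointer row at several carriage travels, from gauge fit
s=cam("scene");g=[.5587,-.1255,-1.7266]
print("fin tip predicted scene px",proj(s,W(g,np.array([[37.3,63,21],[37.3,53,21],[37.3,33,21]])/1e3)))
cv2.imwrite("pics/s7z.png",a)
E
```

```text
11.05 [ 0.55160733 -0.16473192  0.12101451] [0.54288663 5.3022048  4.27862322]
fin tip predicted scene px [[291.16263587 190.04127582]
 [294.19685593 188.68409519]
 [300.17860512 186.00851002]]
```

View pics/s7z.png

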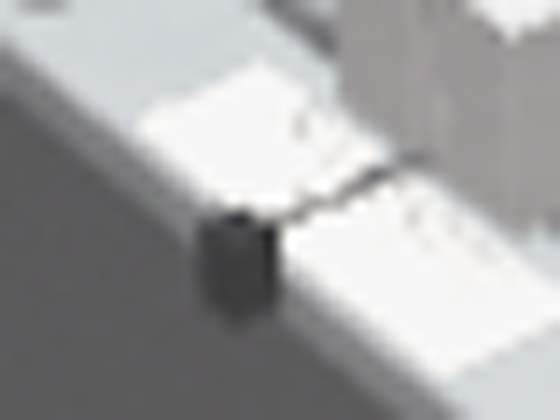

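Pointer and fin form one straight line, from (285,215) to (420,155), with a slope of −0.44 against the predicted −0.447, so they are aligned. I'll hold a moment more and then ease back.

{"method": "arm_command", "body": {"increments": [[[0,0,0],[0,0,0],0],[[0,0,0],[0,0,0],0],[[0,0,0],[0,0,0],0],[[0,0,0],[0,0,0],0],[[0.0003,0.002,0],[0,0,0],0],[[0.0008,0.005,0],[0,0,0],0],[[0.0014,0.009,0],[0,0,0],0],[[0.002,0.013,0],[0,0,0],0],[[0.0027,0.017,0],[0,0,0],0],[[0.0033,0.021,0],[0,0,0],0]]}}

```text
clock: 12.15
tcp_pos: [0.5548, -0.1443, 0.121]
orientation: [2.387, 2.041, -0.0]
contact_force: [-0.1, 3.0, 5.9]
grip_width: 0.0156
```

{"method": "arm_command", "body": {"increments": [[[0.0006,0.004,0],[0,0,0],0],[[0.001,0.0065,0],[0,0,0],0],[[0.0014,0.009,0],[0,0,0],0],[[0.0018,0.0115,0],[0,0,0],0],[[0.0021,0.0135,0],[0,0,0],0],[[0.0024,0.015,0],[0,0,0],0],[[0.0026,0.0165,0],[0,0,0],0],[[0.0027,0.0172,0],[0,0,0],0],[[0.0027,0.0172,0],[0,0,0],0],[[0.0027,0.0172,0],[0,0,0],0]]}}

```text
clock: 13.15
tcp_pos: [0.5574, -0.1279, 0.121]
orientation: [2.387, 2.04, -0.002]
contact_force: [-0.3, 1.2, 5.8]
grip_width: 0.0153
```

{"method": "arm_command", "body": {"increments": [[[0.0001,0.0007,0],[0,0,0],0],[[0.0002,0.0014,0],[0,0,0],0],[[0.0002,0.0014,0],[0,0,0],0],[[0.0002,0.0014,0],[0,0,0],0],[[0.0002,0.0014,0],[0,0,0],0]]}}

```text
clock: 13.65
tcp_pos: [0.5575, -0.1276, 0.121]
orientation: [2.387, 2.039, -0.003]
contact_force: [-0.3, -0.3, 7.7]
grip_width: 0.0155
```

```bash
python3 - <<'E'
from h import *
import cv2,pickle
o=r.get_obs();print(o["clock"],o["tcp_pos"],o["contact_force"])
c=cam("wrist");pickle.dump((c,o["tcp_pos"],o["orientation"]),open("w8.pkl","wb"))
im=r.grab_frame("wrist");cv2.imwrite("pics/w8.png",im)
cv2.imwrite("pics/w8z.png",cv2.resize(im[110:250,240:400],None,fx=4,fy=4,interpolation=cv2.INTER_CUBIC))
E
```

```text
13.65 [ 0.55747102 -0.12762319  0.12100912] [-0.32698886 -0.31160893  7.71108601]
```

View pics/w8z.png

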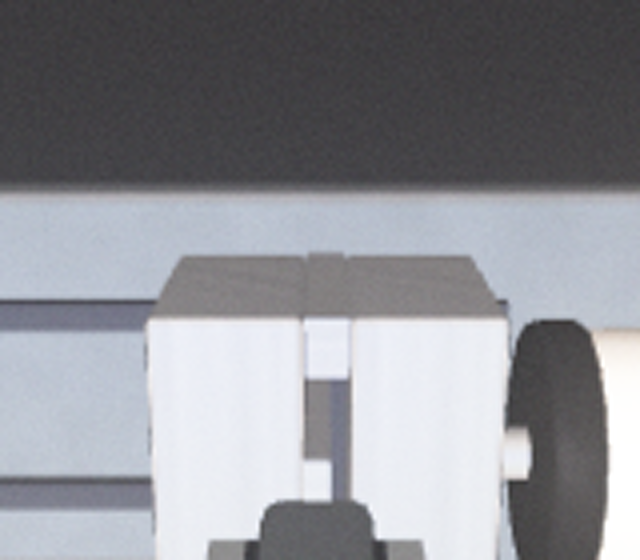

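The blade is still on the slot's left wall (304..330 in a slot of 304..352). I'll check the carriage position.

```bash
python3 - <<'E'
from h import *
import pickle
u=np.array([-.1547,-.988,0]);f4=lambda x,y:(240+x/4-.375,110+y/4-.375)
c,t,ov=pickle.load(open("w8.pkl","rb"))
print([round(back(c,f4(*p),.068)@u*1e3,2) for p in [(148,318),(508,318),(304,379),(352,379)]], t@u*1e3, np.array([.5576,-.1267,0])@u*1e3)
E
```

```text
[np.float64(67.41), np.float64(9.18), np.float64(42.21), np.float64(34.31)] 39.850947744597505 38.91888
```

The carriage is home: centre 38.3 mm against 38.3 mm at the start. I'll relieve the down-press, release and retreat.

{"method": "arm_command", "body": {"increments": [[[0,0,0.0005],[0,0,0],0],[[0,0,0.0005],[0,0,0],12],[[0,0,0.0005],[0,0,0],18],[[0,0,0.0005],[0,0,0],22],[[0,0,0.0005],[0,0,0],30],[[0,0,0.0005],[0,0,0],50],[[0,0,0.0005],[0,0,0],80],[[0,0,0.0005],[0,0,0],80],[[0,0,0.0005],[0,0,0],80],[[0,0,0.0005],[0,0,0],80]], "newtons": 20}}

```text
clock: 14.7
tcp_pos: [0.5576, -0.1252, 0.1213]
orientation: [-2.388, -2.042, -0.0]
contact_force: [0.2, -0.5, 0.2]
grip_width: 0.0681
```

{"method": "arm_command", "body": {"increments": [[[0,0,0.01],[0,0,0],80],[[0,0,0.03],[0,0,0],80],[[0,0,0.06],[0,0,0],80],[[0,0,0.1],[0,0,0],80],[[0,0,0.14],[0,0,0],80],[[0,0,0.15],[0,0,0],80],[[0,0,0.15],[0,0,0],80],[[0,0,0.15],[0,0,0],80],[[0,0,0.15],[0,0,0],80],[[0,0,0.15],[0,0,0],80]]}}

```text
clock: 15.7
tcp_pos: [0.5568, -0.1253, 0.2699]
orientation: [-2.386, -2.041, 0.002]
contact_force: [0.4, -0.6, 0.0]
grip_width: 0.0685
```

```bash
python3 - <<'E'
from h import *
import cv2,pickle
o=r.get_obs();print(o["clock"],o["tcp_pos"],o["contact_force"],o["grip_width"])
c=cam("wrist");pickle.dump((c,o["tcp_pos"],o["orientation"]),open("w9.pkl","wb"))
im=r.grab_frame("wrist");s=r.grab_frame("scene");cv2.imwrite("pics/w9.png",im)
a=cv2.resize(im[130:290,240:400],None,fx=2.5,fy=2.5,interpolation=cv2.INTER_CUBIC);b=cv2.resize(s[140:240,250:350],None,fx=4,fy=4,interpolation=cv2.INTER_CUBIC)
cv2.imwrite("pics/v9.png",np.hstack([a,b]))
g=[.5587,-.1255,-1.7266]
print((proj(c,W(g,np.array([[0,0,155],[0,23,68],[0,-23,68]])/1e3))-[240,130])*2.5)
E
```

```text
15.7 [ 0.55679865 -0.12528958  0.26986109] [ 0.42105205 -0.59924217  0.00234138] 0.06847996404191943
[[196.94314282 191.50933343]
 [196.49627556 178.71668598]
 [196.55639159  83.6113672 ]]
```

I've used up the picture views, so I'll check the final pose numerically.

```bash
python3 - <<'E'
from h import *
import cv2,pickle
c,t,_=pickle.load(open("w9.pkl","rb"));im=cv2.imread("pics/w9.png").mean(2).astype(int)
print("expect handle top px",proj(c,W([.5587,-.1255,-1.7266],np.array([[8,-14,155],[-8,-14,155],[8,14,155],[-8,14,155],[30,-33,68],[-30,-33,68],[30,33,68],[-30,33,68]])/1e3)).round(1).tolist())
for y in range(156,228,4): print(y,im[y,298:342].tolist())
o=r.get_obs();print(o["clock"],o["contact_force"])
E
```

```text
expect handle top px [[309.6, 191.4], [328.0, 191.4], [309.9, 221.3], [327.6, 221.3], [292.3, 154.7], [344.9, 154.7], [293.8, 209.3], [343.3, 209.3]]
156 [140, 141, 137, 138, 137, 139, 140, 136, 136, 135, 138, 137, 137, 136, 138, 137, 134, 139, 152, 152, 153, 153, 152, 131, 131, 137, 135, 138, 139, 143, 136, 139, 135, 139, 139, 139, 137, 136, 138, 138, 138, 136, 136, 136]
160 [210, 207, 206, 210, 207, 212, 207, 205, 201, 207, 210, 206, 206, 205, 209, 207, 190, 167, 206, 207, 207, 208, 203, 169, 192, 203, 204, 205, 210, 212, 206, 208, 210, 207, 209, 210, 205, 206, 206, 211, 210, 208, 204, 210]
164 [211, 208, 208, 206, 206, 204, 208, 205, 205, 207, 209, 210, 207, 206, 211, 206, 181, 156, 194, 194, 194, 191, 191, 161, 191, 204, 203, 206, 212, 210, 211, 209, 210, 208, 210, 209, 206, 203, 206, 209, 210, 208, 206, 210]
168 [210, 207, 205, 206, 209, 208, 204, 204, 203, 208, 207, 208, 208, 204, 209, 204, 180, 87, 107, 103, 108, 98, 95, 96, 192, 204, 201, 206, 212, 210, 207, 207, 208, 208, 210, 207, 205, 205, 206, 208, 210, 206, 208, 208]
172 [209, 206, 209, 208, 206, 208, 207, 206, 203, 205,
[... 2345 characters left out ...]
, 164, 163, 164, 162, 163]
216 [249, 248, 249, 249, 249, 249, 249, 249, 249, 246, 137, 137, 144, 162, 158, 156, 155, 157, 155, 154, 156, 149, 154, 153, 150, 137, 126, 147, 248, 249, 247, 190, 162, 162, 158, 161, 163, 166, 164, 161, 166, 165, 164, 163]
220 [249, 248, 248, 248, 249, 249, 249, 249, 249, 248, 247, 237, 203, 162, 162, 162, 158, 163, 161, 163, 161, 159, 160, 163, 176, 204, 228, 248, 249, 249, 247, 171, 161, 163, 163, 160, 160, 163, 164, 163, 167, 165, 170, 162]
224 [59, 60, 56, 60, 65, 61, 60, 59, 62, 61, 60, 61, 59, 60, 61, 60, 58, 62, 62, 57, 61, 62, 63, 61, 61, 63, 61, 62, 62, 60, 60, 58, 61, 62, 62, 60, 59, 58, 57, 59, 57, 64, 61, 60]
15.8 [ 0.1858947   0.79969115 -1.08255904]
```

The handle top spans columns 308–325 and rows 191–221. I predicted 310–328 and 191–221, and the small shift is the blade resting on the slot's wall. It is upright and seated, the slot is at home, and the robot is clear.

```bash
python3 -c "
from bench import r
print(r.hand_in())"
```

```text
the job is handed in; nothing more can be done
None
```

The proof test is done and handed in at about 16 s on the robot's clock; no verdict was reported. I took the wide scraper from the rack and seated its blade on the floor of the jaw's slot. I then drew the jaw to the index, held it for about 2.5 s in all, eased it back at no more than about 40 mm/s, and released the scraper standing in the jaw.

- **Seating:** there was about 6 N of floor contact, with the blade's edge at about 40 mm, which is the slot floor's height.
- **Alignment:** in the scene picture the pointer and the index fin formed one straight line, sloping −0.44 against −0.447 predicted. My measured travel was about 37 mm. The first top-camera estimate of the index had been about 39 mm; I went with the wrist camera's 37.3 mm.
- **After the return:** the carriage measured within about 0.1 mm of home. The scraper's top was where an upright, seated tool should be, except that the blade rests about 1.75 mm off-centre against one slot wall (5 mm is allowed). The gripper was clear, with no contact beyond sensor noise.
- **Not checked by eye:** the last check after release was by pixel values only, because the 12-picture limit was reached. I did not re-measure the narrow scraper, flask, bottle or index clip at the end, but no unexpected contact showed in the forces I read after each move.

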